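# Clear the speaker's top and hold its dial at the third click

## Robot

A 7-joint arm with a two-finger parallel gripper is mounted at the origin on the work surface. World frame = base frame: x ahead of the robot, y to its left, z up, the work surface at z = 0. Lengths are in m, angles in rad, forces in N, time in s.
With the tool pointing down it reaches from about 0.4 to 0.85 m from the base axis. Payload 4.5 kg.
Tool frame: the origin (TCP) lies midway between the tips of the shut fingers; the grasp point (between the pads) lies 19 mm behind it; z points along the fingers, y is the direction in which the jaws open and shut (so a half turn about z gives the same grasp; the last joint's range is limited). The gripper opens to 88 mm and grips with 3 to 60 N. Pads are 18 mm wide; open, the fingers measure 123 mm over their backs; the gripper's body (75 mm by 187 mm) begins 45 mm behind the grasp point.
Start: joints at [1.245, 0.689, -0.195, 1.565, 0.157, 0.902, -0.215], TCP at [0.22, -0.585, 0.239] pointing down, gripper open.
Joint ranges: [-3.01, 3.01], [-0.46, 2.08], [-1.47, 1.51], [0.13, 2.56], [-1, 4.14], [0.04, 2.09], [-2.66, 2.66]. Speed limits (rad/s): [2.57, 2.57, 3.14, 3.14, 3.14, 3.14, 3.14].

## Interface

Orientations are given as a unit quaternion [x, y, z, w].
In Python, from plant import get_state, snapshot, finish_job, regions_of gives the robot as it stands.
- The arm moves only by the tool send_rows, never from a script. Its argument "series" is a list of rows, each an object of numbers: "grip": the opening, from 0 (shut) to 1 (fully open); "dx", "dy", "dz": the shift along the tool's x, y, z in mm; "turn": the turn about the tool's z in rad. A call has 1 to 20 rows; each row shifts and turns the commanded pose from where the row before left it, along the tool's axes as they then stand; what a row does not reach is not made up. A row lasts 1/10 s, in which the tool goes at most 50 mm and 8.59 degrees, less where a joint would pass 70% of its speed; a pose out of reach is approached as far as the arm can. A call is refused whole if a number of a shift passes 50 or a number of a turn 0.15, either way. A call with a gripper value outside its range is refused whole. The fingers move at their own pace and stop on an object; "force" is the grip in N (left out, the last holds). Time passes only in rows, so rows that do not move let the fingers close. It gives the time, the measured TCP pose, the force and the opening at its end, in the units of the state.
- get_state(): the state, without advancing time (a new reading comes with each control period).
- snapshot(name): name is "scene" or "top"; returns a dict with "img" (400x640x3 uint8, red, green, blue), "depth" (400x640 float32, m along the optical axis (not along the pixel's ray), 0 where there is no reading), "fov_y" (degrees; the focal length in pixels is half the picture's height over the tangent of half this angle, whatever the lens; pixels are square), "cx", "cy" (the principal point, pixels), "R" (3x3) and "t" (3): a world point X has camera coordinates R X + t. Camera axes: x right, y down, z forward; pixel columns grow to the right and rows downward; lengths in m; the calibration is good to about 2 mm. A picture is of the moment at which its call begins.
- finish_job(): hands the job in, once; it reports no verdict.
Trained networks look in a picture, given as the dict that the camera call returned (one of the last four; its "shot" number tells which), for a name from the list of things; names that differ only in an ending like _2 or _b are one class to them, and where a whole thing is asked for, a point or a joint stands for the part that bears it (a point fixed in the world has none). Each returns a list of dicts, best first, with "score" (0 to 1); they miss things now and then, are a little off and sometimes report something else, mostly with a low value. They report only what shows in the picture. A call takes as long as a camera call. They do not tell look-alikes from the thing itself.
- regions_of(picture, target): "pixels" (400x640 bool, what is visible of it) and "extent" ([left, top, right, bottom] in pixels, round what is visible of it).
The state is a dict: "clock": time; "q": joint angles; "qd": joint speeds; "joint_torque": joint torques, N m; "tool_pos": TCP position; "eef_rot": TCP orientation; "contact_force": force on the tool from outside, world axes, zero at the start; "moment": the same for the moment, N m; "opening": opening from 0.0 (shut) to 1.0 (fully open).
Only numpy, scipy, OpenCV 4.12 (cv2) and the standard library are available. Lean on these libraries where they do the work, as an engineer would, in place of code of your own. Each camera call takes 0.05 s, during which the arm holds its last target.

## Task

Take the wooden wiping block from the cork trivet and with it wipe the four loose terracotta chips off the top of the speaker into the tray it stands in (do not touch the chips with the fingers), then put the block back on the trivet and let go of it. Then turn the speaker's spring-return dial clockwise past its first two clicks to the third and finish while still holding it there with the fingers, because it springs back when let go. Leave the other things on the table where they are.

Things in the scene. Friction and masses are not known exactly. Their poses are not given: they have to be found in the camera images.
- speaker: Grey speaker, a box 120 (x) x 260 (y) x 95 mm, fixed in a tray. Origin on the table under its centre; z up, x through its depth (cloth front to -x), y along its length. The flat top is at z = 95 mm. The dial stands on it at y = +85 mm; the chips lie on it between y = -105 and -22 mm, |x| under 44 mm.
- tray_free (a point): Centre of the free floor of the aluminium tray, past the speaker's -y end, 4 mm above the table; axes as the speaker's. In the speaker's frame the tray reaches from y = -290 to +150 mm and x = -100 to +100 mm; walls 4 mm thick, rim 18 mm high, floor 4 mm thick.
- dial (a joint): Dial angle, rad: 0 at rest, grows clockwise seen from above. Clicks (notches) at 0.35, 0.70 and 1.05, with humps half-way before each (0.175, 0.525, 0.875), a stop just past the third click at 1.2. When let go a spring turns it back to 0 from anywhere: 0.02 N m at rest, 0.06 N m at the third click; passing the humps takes up to 0.08 N m.
- dial_grip (a point): On the dial's upright axis, 25 mm above the speaker's top; turns with the dial. Black disc 50 mm wide, 9 mm high, with a bar 46 mm long (point x), 14 mm thick (point y), from 9 to 37 mm above the speaker's top. A white line on the bar points to -x. White marks around: a dash at rest, then 1, 2, 3 pips at the clicks.
- block: The wiping block; origin at the centre of its underside, axes as for block_center.
- block_center (a point): Centre of the wooden wiping block (rubber foot): 100 mm long (its x), 26 mm thick (its y), 70 mm high (its z), about 130 g, at the start standing upright on its 100 x 26 mm foot on the trivet. Point half-way up, 35 mm above its foot.
- trivet: Round cork trivet, 150 mm in diameter, 10 mm thick, fixed to the table; origin at the centre of its underside, on the table.
- chip1: Terracotta chip, about 15 x 11 x 8 mm high, 10 to 15 g, loose on the speaker's top at the start; origin at the centre of its underside.
- chip2: Terracotta chip, about 14 x 11 x 8 mm high, 10 to 15 g, loose on the speaker's top at the start; origin at the centre of its underside.
- chip3: Terracotta chip, about 13 x 11 x 8 mm high, 10 to 15 g, loose on the speaker's top at the start; origin at the centre of its underside.
- chip4: Terracotta chip, about 12 x 11 x 8 mm high, 10 to 15 g, loose on the speaker's top at the start; origin at the centre of its underside.
- sugar_bowl: Bystander, to be left where it is: lidded white ceramic sugar bowl, 94 mm in diameter and 93 high mm; origin at the centre of its underside, on the table.
- cup: Bystander, to be left where it is: yellow plastic cup, 76 dia x 100 high mm; origin at the centre of its underside, on the table.
- opener: Bystander, to be left where it is: flat stainless bottle opener, about 130 x 36 x 5 mm, origin near its middle, on the table.
- succulent: Bystander, to be left where it is: small potted succulent, 90 mm in diameter and 120 high mm; origin at the centre of its underside, on the table.
- coasters: Bystander, to be left where it is: stack of four round coasters, 92 dia x 26 high mm; origin at the centre of its underside, on the table.
- phone: Bystander, to be left where it is: phone lying flat, 72 x 150 x 9 mm; origin at the centre of its underside, on the table.
There are look-alikes about, which are no part of the job. What is shaped like the block but blue or turquoise is not meant. Of the things shaped like the trivet, the cork one is meant.

How it is judged:
By the outcome, as a careful person would: the job done as asked, in the order asked, and still so for the second after the job is handed in, while the arm keeps its last pose, push and grip.
It also fails if it takes over 64 s, if anything falls off the work surface, if the arm or the gripper's body presses on something with over 40 N, if the wrist force passes 120 N, or if a joint passes its speed limit or range.

## Working session

There is one attempt and no reset: what is moved stays moved. The work goes in short steps, Python scripts to look and compute and a tool call to move; the robot and the scene stay as the last step left them, time stands still between calls to the robot, and variables do not carry over. Pictures are saved under pics/ and viewed, and the job is handed in when it is done.

Besides the shell and the picture viewer there is one more tool, called after "Request:" by a JSON object that holds its "api" and its "payload", one argument or row to a line. send_rows: Moves the arm, as the interface text tells. Its arguments: {"type":"object","properties":{"series":{"type":"array","items":{"type":"object","properties":{"grip":{"type":"number"},"dx":{"type":"number"},"dy":{"type":"number"},"dz":{"type":"number"},"turn":{"type":"number"}}}},"force":{"type":"number"}},"required":["series"]}

```bash
ls; mkdir -p pics; python3 - <<'E'
from plant import get_state, snapshot
import cv2,numpy as np,pickle
s=get_state();print({k:np.round(v,3) for k,v in s.items()})
for n in("scene","top"):
    p=snapshot(n);cv2.imwrite(f"pics/{n}0.png",p["img"][...,::-1]);print(n,p["shot"],p["fov_y"],p["cx"],p["cy"],p["R"],p["t"])
    pickle.dump(p,open(f"{n}.pkl","wb"))
E
```

```text
pics
{'clock': np.float64(0.0), 'q': array([ 1.245,  0.69 , -0.195,  1.566,  0.157,  0.902, -0.215]), 'qd': array([ 0.   , -0.001, -0.001,  0.001, -0.   , -0.002, -0.001]), 'joint_torque': array([ 1.0000e-03, -5.2756e+01, -1.2670e+00, -1.5343e+01, -5.3000e-02,
        6.0000e-03,  0.0000e+00]), 'tool_pos': array([ 0.22 , -0.584,  0.238]), 'eef_rot': array([ 0.984,  0.179, -0.   , -0.001]), 'contact_force': array([-0.086, -0.103, -0.431]), 'moment': array([0.003, 0.007, 0.009]), 'opening': np.float64(1.001)}
scene 1 50.11444981994393 315.0908567407756 201.2857634372716 [[-0.66247292  0.74873069  0.02306454]
 [ 0.42562067  0.40156716 -0.81091976]
 [-0.61642248 -0.52739564 -0.58470263]] [ 0.33077182 -0.14059924  1.81995289]
top 2 50.16584764541628 320.0207603440382 201.3462599932715 [[ 0.00744852 -0.99986294 -0.0147857 ]
 [-0.99557986 -0.00603063 -0.09372498]
 [ 0.09362296  0.01541846 -0.99548833]] [0.03779578 0.55614473 1.40065753]
```

View pics/scene0.png

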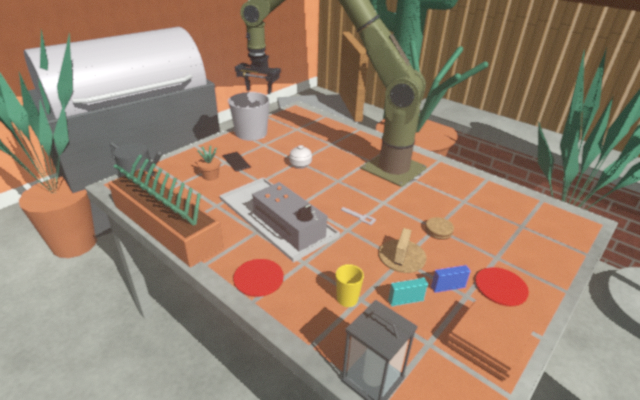

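View pics/top0.png

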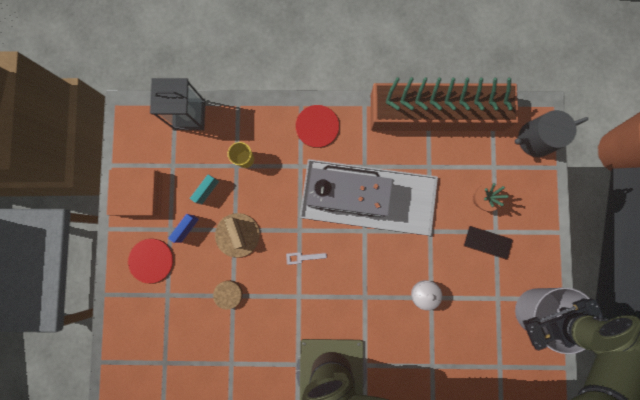

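The top view shows the trivet with the wooden block at about (235,235), the speaker at (350,190) with the dial at (322,187) and the chips at (361-378,186-205). Next I'll measure them.

```bash
cat > h.py <<'E'
import numpy as np,cv2
def fl(p): return 200/np.tan(np.radians(p["fov_y"])/2)
def world(p,mask=None):
    f=fl(p);v,u=np.mgrid[0:400,0:640].astype(float);d=p["depth"].astype(float)
    c=np.stack([(u-p["cx"])/f*d,(v-p["cy"])/f*d,d],-1)
    return (c-p["t"])@p["R"]
def proj(p,X):
    c=np.asarray(X)@p["R"].T+p["t"];f=fl(p)
    return np.stack([c[...,0]/c[...,2]*f+p["cx"],c[...,1]/c[...,2]*f+p["cy"]],-1)
def ray_z(p,u,v,z):
    f=fl(p);r=np.array([(u-p["cx"])/f,(v-p["cy"])/f,1.])@p["R"];o=-p["R"].T@p["t"]
    return o+r*(z-o[2])/r[2]
def rect(W,m,zlo,zhi):
    P=W[m&(W[...,2]>zlo)&(W[...,2]<zhi)]
    (c,s,a)=cv2.minAreaRect((P[:,:2]*1000).astype(np.float32));return len(P),np.round(c,1),np.round(s,1),round(a,2),np.median(P[:,2])
E
python3 - <<'E'
from plant import *
from h import *
pt=snapshot("top");W=world(pt);ps=snapshot("scene");Ws=world(ps)
for n in["speaker","dial","block","trivet","chip1","sugar_bowl","cup","opener","succulent","coasters","phone"]:
  for nm,p,w in(("top",pt,W),("scene",ps,Ws)):
    for r in regions_of(p,n)[:5]:
        m=r["pixels"]&(p["depth"]>0);P=w[m]
        print(n,nm,round(r["score"],2),r["extent"],m.sum(),np.round(np.median(P,0),3),"z98",np.round(np.percentile(P[:,2],[2,98]),3))
        if nm=="top" and n=="speaker" : print(rect(w,m,.085,.105),rect(w,m,.085,.15))
        if nm=="top" and n=="block" : print(rect(w,m,.06,.1))
        if nm=="top" and n=="trivet" : print(rect(w,m,.005,.015))
        if nm=="top" and n=="dial" : print(rect(w,m,.122,.15))
E
```

```text
speaker top 0.95 [302.9, 163.2, 434.7, 235.0] 7745 [ 0.568 -0.118  0.013] z98 [-0.003  0.102]
(2934, array([588.4, -53.7]), array([260.5, 132.6]), 82.48, np.float64(0.09416423983216354)) (3032, array([588.4, -53.7]), array([260.5, 132.6]), 82.48, np.float64(0.09429154426730631))
speaker scene 0.77 [218.6, 175.2, 342.0, 263.0] 5180 [ 0.618 -0.038  0.04 ] z98 [0.    0.111]
dial top 0.57 [314.5, 175.9, 330.6, 199.0] 170 [0.591 0.031 0.105] z98 [0.098 0.134]
(61, array([591.7,  31.8]), array([13.9, 41.1]), 83.19, np.float64(0.12970840072259845))
dial scene 0.62 [296.8, 205.5, 314.8, 222.3] 198 [0.599 0.041 0.113] z98 [0.097 0.134]
dial scene 0.58 [201.5, 147.8, 219.3, 179.7] 482 [ 0.58  -0.486  0.066] z98 [0.001 0.118]
block top 0.92 [225.1, 220.1, 248.7, 249.0] 382 [0.447 0.313 0.078] z98 [0.009 0.084]
(278, array([448. , 317.3]), array([99.2, 26.9]), 20.42, np.float64(0.07915734741647654))
block top 0.74 [168.8, 214.9, 197.6, 244.1] 411 [0.459 0.487 0.066] z98 [0.006 0.074]
(256, array([461.9, 491.5]), array([ 27. , 100.6]), 53.41, np.float64(0.0688909081845101))
block top 0.65 [192.8,
[... 1985 characters left out ...]
375.5, 225.2] 116 [0.371 0.095 0.005] z98 [-0.001  0.01 ]
succulent top 0.59 [474.8, 182.0, 507.0, 213.1] 736 [ 0.569 -0.501  0.068] z98 [-0.003  0.124]
succulent scene 0.94 [200.5, 147.9, 222.1, 181.0] 555 [ 0.579 -0.489  0.066] z98 [-0.002  0.12 ]
coasters top 0.88 [213.8, 276.9, 242.4, 310.0] 658 [0.245 0.343 0.024] z98 [0.003 0.031]
coasters scene 0.68 [422.4, 218.5, 453.3, 239.5] 487 [0.259 0.351 0.025] z98 [0.002 0.03 ]
phone top 0.91 [462.8, 225.4, 514.3, 259.6] 1006 [ 0.424 -0.521  0.008] z98 [-0.001  0.014]
phone top 0.7 [474.5, 179.8, 508.5, 213.3] 685 [ 0.569 -0.5    0.069] z98 [0.024 0.125]
phone scene 0.51 [225.9, 150.4, 247.9, 170.8] 328 [ 0.428 -0.508  0.009] z98 [0.002 0.013]
```

```bash
python3 - <<'E'
import cv2
a=cv2.imread("pics/top0.png");b=cv2.imread("pics/scene0.png")
cv2.imwrite("pics/z1.png",cv2.resize(a[150:270,200:450],(800,384),interpolation=cv2.INTER_CUBIC))
cv2.imwrite("pics/z2.png",cv2.resize(b[170:300,220:440],(800,473),interpolation=cv2.INTER_CUBIC))
E
```

```text
(no output)
```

View pics/z1.png

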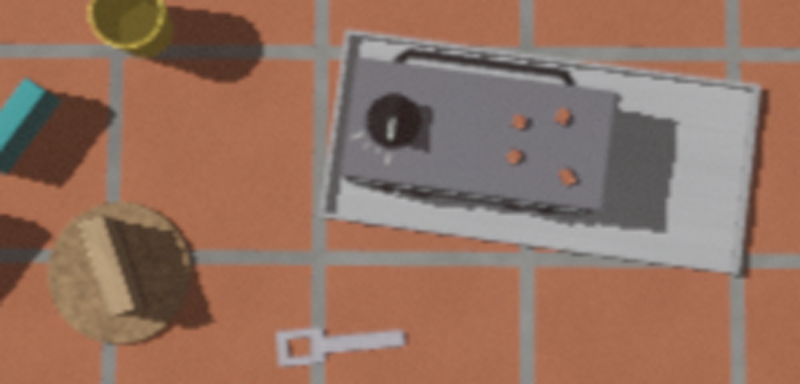

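View pics/z2.png

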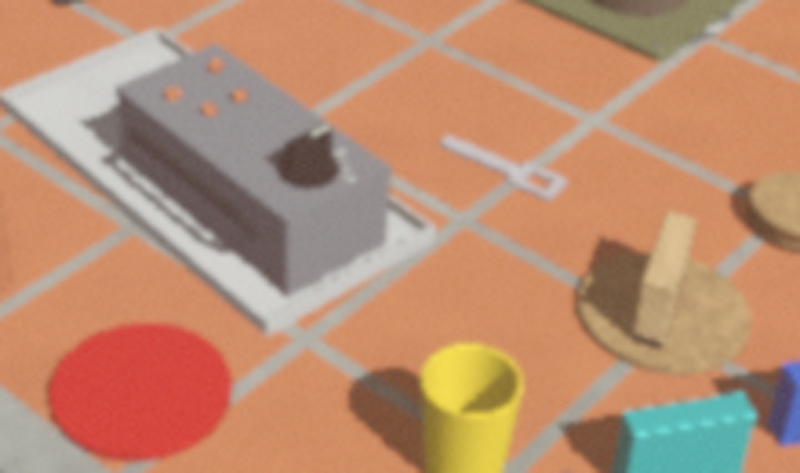

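```bash
python3 - <<'E'
from h import *
import pickle
W=[world(pickle.load(open(f+".pkl","rb"))) for f in("top","scene")]
from scipy.optimize import minimize
for w in W:
    m=np.zeros(w.shape[:2],bool);
    P=w.reshape(-1,3);P=P[(abs(P[:,0]-.585)<.13)&(abs(P[:,1]+.054)<.2)]
    T=P[(abs(P[:,2]-.0945)<.007)]
    th=np.radians(-7.5)
    def loc(T,c,th): d=T[:,:2]-c;return np.c_[d@[np.cos(th),np.sin(th)],d@[-np.sin(th),np.cos(th)]]
    L=loc(T,np.array([.582,-.0545]),th)*1000
    print(len(T),"x hist",np.histogram(L[:,0],np.arange(-84,88,4)));
    # edges
    for nm,a in(("x",0),("y",1)):
        lo=-60 if a==0 else -130; 
        for s in(-1,1):
            pts=[]
            for b in np.arange(-120,121,10) if a==0 else np.arange(-55,56,8):
                sel=L[abs(L[:,1-a]-b)<4]
                sel=sel[abs(sel[:,a])<(66 if a==0 else 140)]
                if len(sel)>8: pts.append((b,(sel[:,a]*s).max()*s))
            pts=np.array(pts); c=np.polyfit(pts[:,0],pts[:,1],1);print(nm,s,np.round(c,3),np.round(np.median(pts[:,1]),1),np.round(pts[:,1]))
    H=P[P[:,2]>.125];Lh=loc(H,np.array([.582,-.0545]),th)*1000
    print("dial",cv2.minAreaRect((H[:,:2]*1000).astype(np.float32)), Lh.mean(0))
    O=P[(P[:,2]>.012)];LO=loc(O,np.array([.582,-.0545]),th)*1000;k=(LO[:,0]>64);print("handle?",k.sum(),np.round(np.percentile(O[k,2],[5,50,95]),3) if k.any() else "",LO[k].min(0) if k.any() else "",LO[k].max(0)if k.any() else "")
E
python3 - <<'E'
import cv2
a=cv2.imread("pics/top0.png")
cv2.imwrite("pics/z3.png",cv2.resize(a[155:240,295:440],None,fx=5.5,fy=5.5,interpolation=cv2.INTER_LANCZOS4))
E
```

```text
2841 x hist (array([  0,   0,   0,   0,   0,   1, 107,  98, 105, 101,  97,  96,  99,
        97, 100,  94,  90,  86,  87,  87,  81,  88,  83,  89,  88,  88,
        81,  95,  97,  96, 103,  93, 106,  96, 103,  96,  13,   0,   0,
         0,   0,   0]), array([-84, -80, -76, -72, -68, -64, -60, -56, -52, -48, -44, -40, -36,
       -32, -28, -24, -20, -16, -12,  -8,  -4,   0,   4,   8,  12,  16,
        20,  24,  28,  32,  36,  40,  44,  48,  52,  56,  60,  64,  68,
        72,  76,  80,  84]))
x -1 [-2.0000e-03 -5.9102e+01] -59.4 [-60. -58. -59. -57. -59. -60. -59. -60. -60. -59. -58. -59. -60. -58.
 -60. -58. -60. -60. -59. -60. -58. -60. -58. -60. -60.]
x 1 [1.0000e-03 5.9404e+01] 59.3 [60. 59. 60. 59. 58. 59. 59. 60. 59. 59. 59. 59. 59. 59. 60. 59. 61. 60.
 59. 61. 58. 60. 59. 58. 61.]
y -1 [-7.00000e-03 -1.27344e+02] -127.6 [-125. -128. -127. -126. -128. -128. -126. -128. -128. -127. -128. -128.
 -127. -127.]
y 1 [4.00000e-03 1.30971e+02] 131.1 [131. 132. 130. 131. 131. 130. 131. 132. 130. 131. 131. 130. 131. 132.]
dial ((593.76025390625, 31.639728546142578), (13.487988471984863, 
[... 714 characters left out ...]
5. -61. -62. -60. -61. -60. -61. -59. -62. -60.
 -61. -59. -60. -61. -58. -59. -59. -61. -60. -59. -64.]
x 1 [-3.0000e-03  5.9674e+01] 59.7 [60. 61. 60. 60. 60. 59. 58. 58. 60. 60. 59. 59. 61. 61. 61. 59. 63. 59.
 61. 59. 58. 58. 60. 61. 58.]
y -1 [-1.00000e-02 -1.24748e+02] -125.0 [-121. -128. -127. -125. -120. -126. -124. -122. -128. -124. -124. -126.
 -124. -127.]
y 1 [1.20000e-02 1.36418e+02] 136.5 [136. 135. 137. 137. 134. 136. 136. 137. 138. 135. 137. 139. 136. 137.]
dial ((593.3869018554688, 36.20519256591797), (17.858531951904297, 47.074989318847656), 81.05682373046875) [ 0.44437084 92.66986286]
handle? 310 [0.013 0.02  0.081] [  64.9096603  -187.69450268] [101.8672261  156.58671925]
```

View pics/z3.png

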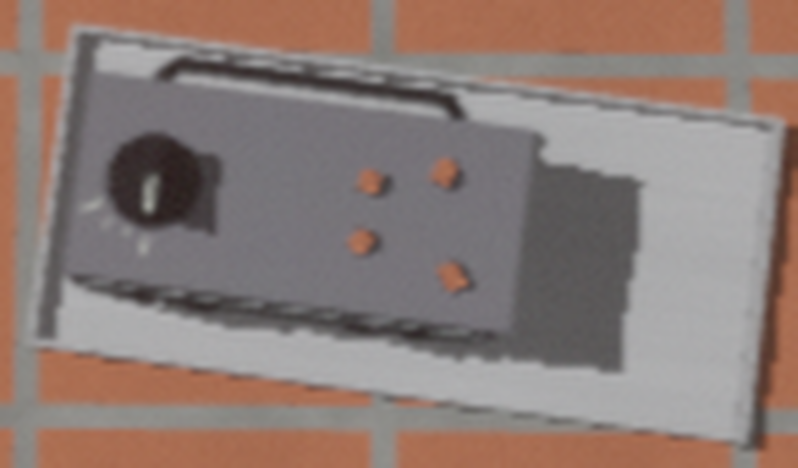

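```bash
python3 - <<'E'
from h import *
import pickle
for f in("top","scene"):
    p=pickle.load(open(f+".pkl","rb"));w=world(p);P=w.reshape(-1,3);C=p["img"].reshape(-1,3)
    k=(abs(P[:,0]-.45)<.09)&(abs(P[:,1]-.32)<.09)
    T=P[k&(P[:,2]>.074)&(P[:,2]<.09)];print(f,"block",len(T),cv2.minAreaRect((T[:,:2]*1000).astype(np.float32)),np.median(T[:,2]))
    T=P[k&(abs(P[:,2]-.010)<.004)];c=T[:,:2]-[.4415,.3198]
    print("trivet ",cv2.minEnclosingCircle((T[:,:2]*1000).astype(np.float32)))
E
```

```text
top block 245 ((448.340087890625, 317.9505310058594), (100.03128814697266, 26.65349578857422), 20.521881103515625) 0.0790957592863123
trivet  ((459.6538391113281, 322.0896301269531), 113.05225372314453)
scene block 189 ((447.1756896972656, 321.50311279296875), (105.15157318115234, 25.805099487304688), 20.829301834106445) 0.07953593246996087
trivet  ((445.8913879394531, 318.9925537109375), 81.20306396484375)
```

Request:
{"api": "send_rows", "payload": {
  "series": [
    {"grip": 1, "dx": 30, "dy": -2, "turn": -0.05},
    {"dx": 46, "dy": -4, "turn": -0.075},
    {"dx": 46, "dy": -4, "turn": -0.075},
    {"dx": 46, "dy": -4, "turn": -0.075},
    {"dx": 46, "dy": -4, "turn": -0.075},
    {"dx": 46, "dy": -4, "turn": -0.075},
    {"dx": 46, "dy": -4, "turn": -0.075},
    {"dx": 46, "dy": -4, "turn": -0.075},
    {"dx": 46, "dy": -4, "turn": -0.075},
    {"dx": 46, "dy": -4, "turn": -0.075},
    {"dx": 46, "dy": -4, "turn": -0.075},
    {"dx": 46, "dy": -4, "turn": -0.075},
    {"dx": 46, "dy": -4, "turn": -0.075},
    {"dx": 46, "dy": -4, "turn": -0.075},
    {"dx": 46, "dy": -4, "turn": -0.075},
    {"dx": 46, "dy": -4, "turn": -0.075}
  ]
}}

```text
schema error: expected keys grip, dx, dy, dz, turn
```

```bash
cat >> h.py <<'E'
def pose(s):
    from scipy.spatial.transform import Rotation as Ro
    R=Ro.from_quat(s["eef_rot"]).as_matrix();return np.array(s["tool_pos"])*1000,np.arctan2(R[1,0],R[0,0])%(2*np.pi),R
def goto(x,y,z,th):
    "deltas in current tool frame (mm), and turn"
    from plant import get_state
    s=get_state();p,t,R=pose(s);d=R.T@(np.array([x,y,z])-p)
    print("t",round(s["clock"],2),"pos",p.round(1),"th",round(t,3),"tilt",R[2,2].round(4),"q",np.round(s["q"],2),"F",np.round(s["contact_force"],1),"open",round(s["opening"],3))
    print("delta",d.round(1),"turn",round(t-th,3))
E
python3 -c "
from h import *
goto(447.8,319.7,200,.358+np.pi)"
```

```text
t 1.3 pos [ 220.1 -585.   238.7] th 0.36 tilt -1.0 q [ 1.24  0.69 -0.19  1.57  0.16  0.9  -0.22] F [-0.4  0.  -0.1] open 0.995
delta [ 531.7 -766.5   38.7] turn -3.14
```

Request:
{"api": "send_rows", "payload": {
  "series": [
    {"grip": 1, "dx": 30, "dy": -2, "dz": 0, "turn": -0.05},
    {"grip": 1, "dx": 46, "dy": -4, "dz": 0, "turn": -0.075},
    {"grip": 1, "dx": 46, "dy": -4, "dz": 0, "turn": -0.075},
    {"grip": 1, "dx": 46, "dy": -4, "dz": 0, "turn": -0.075},
    {"grip": 1, "dx": 46, "dy": -4, "dz": 0, "turn": -0.075},
    {"grip": 1, "dx": 46, "dy": -4, "dz": 0, "turn": -0.075},
    {"grip": 1, "dx": 46, "dy": -4, "dz": 0, "turn": -0.075},
    {"grip": 1, "dx": 46, "dy": -4, "dz": 0, "turn": -0.075},
    {"grip": 1, "dx": 46, "dy": -4, "dz": 0, "turn": -0.075},
    {"grip": 1, "dx": 46, "dy": -4, "dz": 0, "turn": -0.075},
    {"grip": 1, "dx": 46, "dy": -4, "dz": 0, "turn": -0.075},
    {"grip": 1, "dx": 46, "dy": -4, "dz": 0, "turn": -0.075},
    {"grip": 1, "dx": 46, "dy": -4, "dz": 0, "turn": -0.075},
    {"grip": 1, "dx": 46, "dy": -4, "dz": 0, "turn": -0.075},
    {"grip": 1, "dx": 46, "dy": -4, "dz": 0, "turn": -0.075},
    {"grip": 1, "dx": 46, "dy": -4, "dz": 0, "turn": -0.075}
  ]
}}

```text
clock: 2.9
tool_pos: [0.5908, -0.0106, 0.2388]
eef_rot: [0.719, 0.695, 0.0, 0.0]
contact_force: [0.1, 0.5, 0.1]
opening: 1.001
```

```bash
python3 -c "
from h import *
goto(447.8,319.7,200,.358+np.pi)"
```

```text
t 2.9 pos [590.8 -10.6 238.8] th 1.538 tilt -1.0 q [ 0.2   0.67 -0.46  1.66  0.36  0.89 -0.43] F [0.1 0.5 0.1] open 1.001
delta [ 325.3 -154.    38.7] turn -1.962
```

Request:
{"api": "send_rows", "payload": {
  "series": [
    {"grip": 1, "dx": 41, "dy": -19, "dz": 0, "turn": 0},
    {"grip": 1, "dx": 41, "dy": -19, "dz": 0, "turn": 0},
    {"grip": 1, "dx": 41, "dy": -19, "dz": 0, "turn": 0},
    {"grip": 1, "dx": 41, "dy": -19, "dz": 0, "turn": 0},
    {"grip": 1, "dx": 41, "dy": -19, "dz": 0, "turn": 0},
    {"grip": 1, "dx": 41, "dy": -19, "dz": 0, "turn": 0},
    {"grip": 1, "dx": 41, "dy": -19, "dz": 0, "turn": 0},
    {"grip": 1, "dx": 38, "dy": -21, "dz": 0, "turn": 0}
  ]
}}

```text
clock: 3.7
tool_pos: [0.4475, 0.32, 0.2389]
eef_rot: [0.72, 0.694, 0.0, 0.0]
contact_force: [0.8, 0.0, -0.1]
opening: 0.997
```

Request:
{"api": "send_rows", "payload": {
  "series": [
    {"grip": 1, "dx": 0, "dy": 0, "dz": 6, "turn": -0.14},
    {"grip": 1, "dx": 0, "dy": 0, "dz": 6, "turn": -0.14},
    {"grip": 1, "dx": 0, "dy": 0, "dz": 6, "turn": -0.14},
    {"grip": 1, "dx": 0, "dy": 0, "dz": 6, "turn": -0.14},
    {"grip": 1, "dx": 0, "dy": 0, "dz": 6, "turn": -0.14},
    {"grip": 1, "dx": 0, "dy": 0, "dz": 6, "turn": -0.14},
    {"grip": 1, "dx": 0, "dy": 0, "dz": 6, "turn": -0.14},
    {"grip": 1, "dx": 0, "dy": 0, "dz": 6, "turn": -0.14},
    {"grip": 1, "dx": 0, "dy": 0, "dz": 6, "turn": -0.14},
    {"grip": 1, "dx": 0, "dy": 0, "dz": 6, "turn": -0.14},
    {"grip": 1, "dx": 0, "dy": 0, "dz": 6, "turn": -0.14},
    {"grip": 1, "dx": 0, "dy": 0, "dz": 6, "turn": -0.14},
    {"grip": 1, "dx": 0, "dy": 0, "dz": 6, "turn": -0.14},
    {"grip": 1, "dx": 0, "dy": 0, "dz": 6, "turn": -0.14},
    {"grip": 1, "dx": 0, "dy": 0, "dz": 0, "turn": 0}
  ]
}}

```text
clock: 5.2
tool_pos: [0.4481, 0.3173, 0.1538]
eef_rot: [-0.176, 0.984, -0.0, -0.001]
contact_force: [0.7, 0.2, 0.2]
opening: 0.997
```

```bash
python3 - <<'E'
from h import *
from plant import *
goto(447.8,319.7,37,.358+np.pi)
for n in("top","scene"):
    p=snapshot(n);c=(slice(150,310),slice(130,370)) if n=="top" else (slice(130,300),slice(300,500))
    cv2.imwrite(f"pics/{n}1.png",cv2.resize(p["img"][c][...,::-1],None,fx=3.3,fy=3.3,interpolation=cv2.INTER_CUBIC))
E
```

```text
t 5.2 pos [448.1 317.3 153.8] th 3.494 tilt -1.0 q [-0.21  0.85 -0.88  1.86  0.86  0.87  0.4 ] F [0.7 0.2 0.2] open 0.997
delta [ -0.7   2.4 116.8] turn -0.005
```

View pics/top1.png

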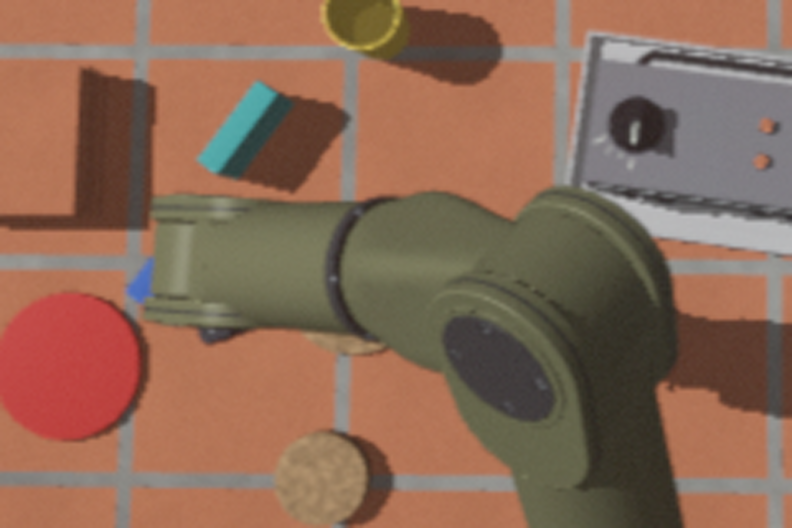

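View pics/scene1.png

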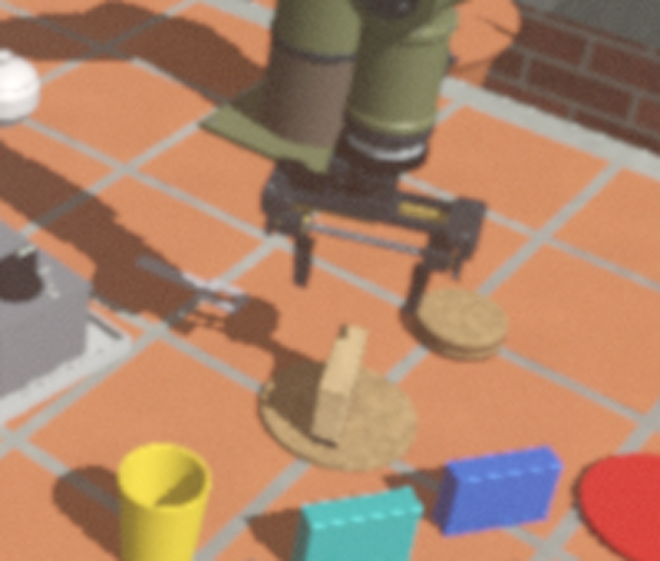

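In the scene view the open fingers straddle the wooden block at about (340,385), so I'm descending.

Request:
{"api": "send_rows", "payload": {
  "series": [
    {"grip": 1, "dx": 0, "dy": 2, "dz": 20, "turn": 0},
    {"grip": 1, "dx": 0, "dy": 0, "dz": 20, "turn": 0},
    {"grip": 1, "dx": 0, "dy": 0, "dz": 20, "turn": 0},
    {"grip": 1, "dx": 0, "dy": 0, "dz": 20, "turn": 0},
    {"grip": 1, "dx": 0, "dy": 0, "dz": 20, "turn": 0},
    {"grip": 1, "dx": 0, "dy": 0, "dz": 16, "turn": 0},
    {"grip": 1, "dx": 0, "dy": 0, "dz": 0, "turn": 0}
  ]
}}

```text
clock: 6.0
tool_pos: [0.447, 0.3191, 0.0374]
eef_rot: [-0.175, 0.985, -0.001, -0.001]
contact_force: [0.3, -0.2, 0.2]
opening: 0.999
```

Request:
{"api": "send_rows", "payload": {
  "series": [
    {"grip": 0, "dx": 0, "dy": 0, "dz": 0, "turn": 0},
    {"grip": 0, "dx": 0, "dy": 0, "dz": 0, "turn": 0},
    {"grip": 0, "dx": 0, "dy": 0, "dz": 0, "turn": 0},
    {"grip": 0, "dx": 0, "dy": 0, "dz": 0, "turn": 0},
    {"grip": 0, "dx": 0, "dy": 0, "dz": 0, "turn": 0},
    {"grip": 0, "dx": 0, "dy": 0, "dz": 0, "turn": 0},
    {"grip": 0, "dx": 0, "dy": 0, "dz": 0, "turn": 0},
    {"grip": 0, "dx": 0, "dy": 0, "dz": 0, "turn": 0},
    {"grip": 0, "dx": 0, "dy": 0, "dz": 0, "turn": 0},
    {"grip": 0, "dx": 0, "dy": 0, "dz": 0, "turn": 0}
  ],
  "force": 40
}}

```text
clock: 7.0
tool_pos: [0.4475, 0.3195, 0.0386]
eef_rot: [-0.176, 0.984, -0.0, -0.0]
contact_force: [-0.3, -0.6, 0.3]
opening: 0.292
```

```bash
python3 - <<'E'
from h import *
from plant import *
goto(448.1,319.7,37,.358+np.pi)
E
```

```text
t 7.0 pos [447.5 319.5  38.6] th 3.495 tilt -1.0 q [-0.29  1.01 -0.72  1.91  1.09  0.69  0.22] F [-0.3 -0.6  0.3] open 0.292
delta [-0.6 -0.   1.6] turn -0.005
```

Request:
{"api": "send_rows", "payload": {
  "series": [
    {"grip": 0, "dx": 0, "dy": 0, "dz": -10, "turn": 0},
    {"grip": 0, "dx": 0, "dy": 0, "dz": -25, "turn": 0},
    {"grip": 0, "dx": 0, "dy": 0, "dz": -30, "turn": 0},
    {"grip": 0, "dx": 0, "dy": 0, "dz": -30, "turn": 0},
    {"grip": 0, "dx": 0, "dy": 0, "dz": -30, "turn": 0.08},
    {"grip": 0, "dx": 0, "dy": 0, "dz": -25, "turn": 0.1},
    {"grip": 0, "dx": 0, "dy": 0, "dz": -10, "turn": 0.1},
    {"grip": 0, "dx": 0, "dy": 0, "dz": 0, "turn": 0.1},
    {"grip": 0, "dx": 0, "dy": 0, "dz": 0, "turn": 0.1}
  ]
}}

```text
clock: 7.9
tool_pos: [0.4472, 0.3201, 0.1998]
eef_rot: [0.065, 0.998, 0.001, 0.0]
contact_force: [0.4, 0.9, -2.8]
opening: 0.291
```

Request:
{"api": "send_rows", "payload": {
  "series": [
    {"grip": 0, "dx": -8, "dy": -15, "dz": 0, "turn": 0},
    {"grip": 0, "dx": -16, "dy": -30, "dz": 0, "turn": 0},
    {"grip": 0, "dx": -20, "dy": -37, "dz": 0, "turn": 0},
    {"grip": 0, "dx": -20, "dy": -37, "dz": 0, "turn": 0},
    {"grip": 0, "dx": -20, "dy": -37, "dz": 0, "turn": 0},
    {"grip": 0, "dx": -20, "dy": -37, "dz": 0, "turn": 0},
    {"grip": 0, "dx": -20, "dy": -37, "dz": 0, "turn": 0},
    {"grip": 0, "dx": -20, "dy": -37, "dz": 0, "turn": 0},
    {"grip": 0, "dx": -16, "dy": -30, "dz": 0, "turn": 0},
    {"grip": 0, "dx": -14, "dy": -25, "dz": 0, "turn": 0},
    {"grip": 0, "dx": -8, "dy": -16, "dz": 0, "turn": 0},
    {"grip": 0, "dx": 0, "dy": 0, "dz": 0, "turn": 0},
    {"grip": 0, "dx": 0, "dy": 0, "dz": 0, "turn": 0}
  ]
}}

```text
clock: 9.2
tool_pos: [0.5847, -0.0373, 0.199]
eef_rot: [0.063, 0.998, 0.001, -0.0]
contact_force: [-0.3, 0.5, -1.4]
opening: 0.293
```

```bash
python3 - <<'E'
from h import *
from plant import *
goto(584,-39.1,133,3.011)
for n in("top","scene"):
    p=snapshot(n);c=(slice(130,270),slice(270,470)) if n=="top" else (slice(130,290),slice(200,400))
    cv2.imwrite(f"pics/{n}2.png",cv2.resize(p["img"][c][...,::-1],None,fx=3.5,fy=3.5,interpolation=cv2.INTER_CUBIC))
E
```

```text
t 9.2 pos [584.7 -37.3 199. ] th 3.015 tilt -1.0 q [ 0.45  0.81 -0.85  1.71  0.72  0.97  0.76] F [-0.3  0.5 -1.4] open 0.293
delta [ 0.5 -1.9 66. ] turn 0.004
```

View pics/top2.png

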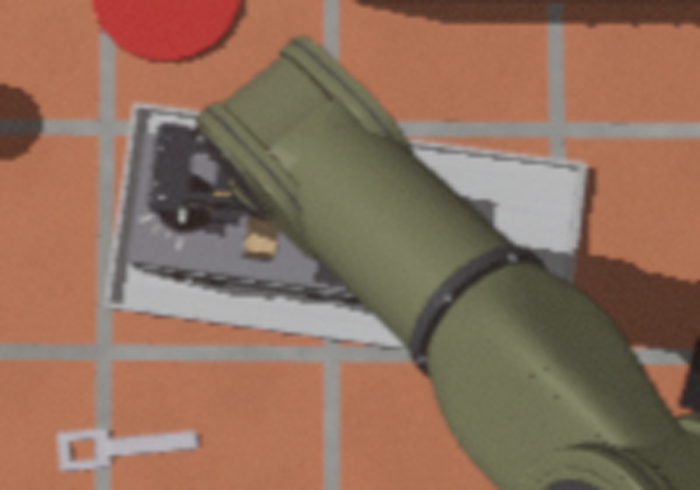

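View pics/scene2.png

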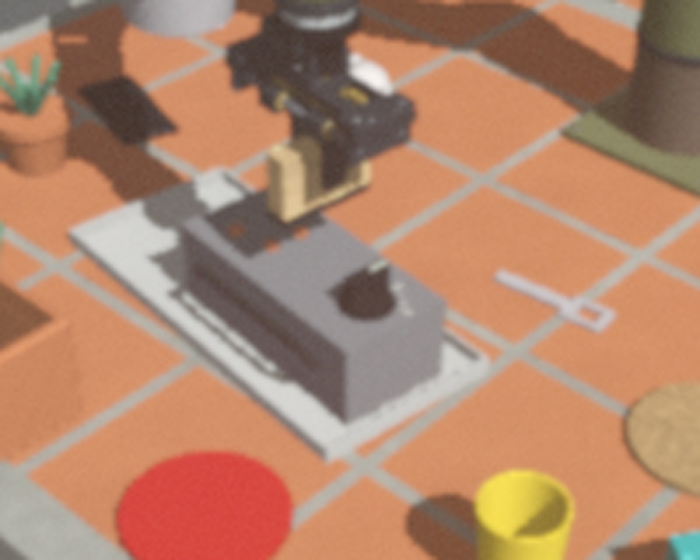

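The block is held level at about (320,185) in the scene view, between the dial and the chips. I'm lowering it.

Request:
{"api": "send_rows", "payload": {
  "series": [
    {"grip": 0, "dx": 0, "dy": -2, "dz": 15, "turn": 0},
    {"grip": 0, "dx": 0, "dy": 0, "dz": 20, "turn": 0},
    {"grip": 0, "dx": 0, "dy": 0, "dz": 15, "turn": 0},
    {"grip": 0, "dx": 0, "dy": 0, "dz": 10, "turn": 0},
    {"grip": 0, "dx": 0, "dy": 0, "dz": 5, "turn": 0},
    {"grip": 0, "dx": 0, "dy": 0, "dz": 2, "turn": 0},
    {"grip": 0, "dx": 0, "dy": 0, "dz": 2, "turn": 0},
    {"grip": 0, "dx": 0, "dy": 0, "dz": 0, "turn": 0},
    {"grip": 0, "dx": 0, "dy": 0, "dz": 0, "turn": 0}
  ]
}}

```text
clock: 10.2
tool_pos: [0.5853, -0.0404, 0.1302]
eef_rot: [0.063, 0.998, 0.0, 0.0]
contact_force: [0.4, -1.2, -1.7]
opening: 0.29
```

Request:
{"api": "send_rows", "payload": {
  "series": [
    {"grip": 0, "dx": 0, "dy": 0, "dz": 2, "turn": 0},
    {"grip": 0, "dx": 0, "dy": 0, "dz": 2, "turn": 0},
    {"grip": 0, "dx": 0, "dy": 0, "dz": 1, "turn": 0},
    {"grip": 0, "dx": 0, "dy": 0, "dz": 0, "turn": 0}
  ]
}}

```text
clock: 10.6
tool_pos: [0.5848, -0.0405, 0.1245]
eef_rot: [0.063, 0.998, -0.0, -0.0]
contact_force: [0.2, -0.3, -0.9]
opening: 0.296
```

Request:
{"api": "send_rows", "payload": {
  "series": [
    {"grip": 0, "dx": 0, "dy": 0, "dz": 1, "turn": 0},
    {"grip": 0, "dx": 0, "dy": 0, "dz": 0, "turn": 0}
  ]
}}

```text
clock: 10.8
tool_pos: [0.585, -0.0404, 0.1237]
eef_rot: [0.063, 0.998, 0.0, 0.0]
contact_force: [0.5, -0.5, -1.1]
opening: 0.291
```

Request:
{"api": "send_rows", "payload": {
  "series": [
    {"grip": 0, "dx": 0, "dy": 0, "dz": 1, "turn": 0},
    {"grip": 0, "dx": 0, "dy": 0, "dz": 0, "turn": 0}
  ]
}}

```text
clock: 11.0
tool_pos: [0.5851, -0.0404, 0.1236]
eef_rot: [0.063, 0.998, -0.0, 0.0]
contact_force: [-1.4, -0.8, 4.7]
opening: 0.29
```

Request:
{"api": "send_rows", "payload": {
  "series": [
    {"grip": 0, "dx": 0, "dy": -2, "dz": -0.8, "turn": 0},
    {"grip": 0, "dx": 0, "dy": -4, "dz": 0, "turn": 0},
    {"grip": 0, "dx": 0, "dy": -6, "dz": 0, "turn": 0},
    {"grip": 0, "dx": 0, "dy": -6, "dz": 0, "turn": 0},
    {"grip": 0, "dx": 0, "dy": -6, "dz": 0, "turn": 0},
    {"grip": 0, "dx": 0, "dy": -6, "dz": 0, "turn": 0},
    {"grip": 0, "dx": 0, "dy": -6, "dz": 0, "turn": 0},
    {"grip": 0, "dx": 0, "dy": -6, "dz": 0, "turn": 0},
    {"grip": 0, "dx": 0, "dy": -6, "dz": 0, "turn": 0},
    {"grip": 0, "dx": 0, "dy": -6, "dz": 0, "turn": 0},
    {"grip": 0, "dx": 0, "dy": 0, "dz": 0, "turn": 0}
  ]
}}

```text
clock: 12.1
tool_pos: [0.5781, -0.0953, 0.1236]
eef_rot: [0.064, 0.998, -0.001, 0.0]
contact_force: [0.2, -0.0, 2.5]
opening: 0.292
```

```bash
python3 - <<'E'
from h import *
from plant import *
c,e=np.array([582.4,-51]),np.array([.1305,.9914])
t=c-129*e
goto(t[0],t[1],123,3.011)
p=snapshot("scene");cc=(slice(150,270),slice(200,360))
cv2.imwrite(f"pics/s3.png",cv2.resize(p["img"][cc][...,::-1],None,fx=4.5,fy=4.5,interpolation=cv2.INTER_CUBIC))
E
```

```text
t 12.1 pos [578.1 -95.3 123.6] th 3.014 tilt -1.0 q [ 0.51  0.9  -0.78  1.77  0.84  0.84  0.77] F [ 0.2 -0.   2.5] open 0.292
delta [  1.8 -84.5   0.7] turn 0.003
```

View pics/s3.png

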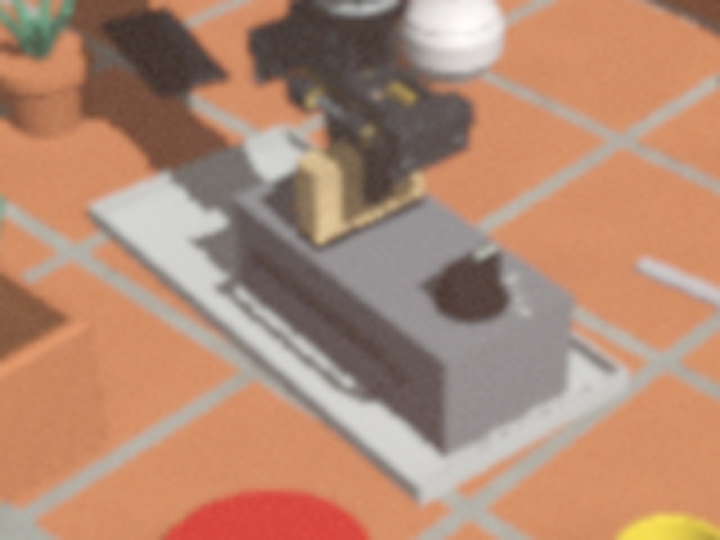

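The block stands flat on the top at about (360,200), and behind it no chip shows. I'm continuing over the edge.

Request:
{"api": "send_rows", "payload": {
  "series": [
    {"grip": 0, "dx": 0, "dy": -3, "dz": 0, "turn": 0},
    {"grip": 0, "dx": 0, "dy": -6, "dz": 0, "turn": 0},
    {"grip": 0, "dx": 0, "dy": -6, "dz": 0, "turn": 0},
    {"grip": 0, "dx": 0, "dy": -6, "dz": 0, "turn": 0},
    {"grip": 0, "dx": 0, "dy": -6, "dz": 0, "turn": 0},
    {"grip": 0, "dx": 0, "dy": -6, "dz": 0, "turn": 0},
    {"grip": 0, "dx": 0, "dy": -6, "dz": 0, "turn": 0},
    {"grip": 0, "dx": 0, "dy": -6, "dz": 0, "turn": 0},
    {"grip": 0, "dx": 0, "dy": -6, "dz": -0.5, "turn": 0},
    {"grip": 0, "dx": 0, "dy": -6, "dz": 0, "turn": 0},
    {"grip": 0, "dx": 0, "dy": -6, "dz": -0.5, "turn": 0},
    {"grip": 0, "dx": 0, "dy": -6, "dz": 0, "turn": 0},
    {"grip": 0, "dx": 0, "dy": -6, "dz": 0, "turn": 0},
    {"grip": 0, "dx": 0, "dy": -6, "dz": 0, "turn": 0},
    {"grip": 0, "dx": 0, "dy": -6, "dz": 0, "turn": 0},
    {"grip": 0, "dx": 0, "dy": -3, "dz": 0, "turn": 0},
    {"grip": 0, "dx": 0, "dy": 0, "dz": 0, "turn": 0},
    {"grip": 0, "dx": 0, "dy": 0, "dz": 0, "turn": 0}
  ]
}}

```text
clock: 13.95
tool_pos: [0.5668, -0.183, 0.1246]
eef_rot: [0.063, 0.998, 0.0, 0.0]
contact_force: [-0.2, -0.7, -1.3]
opening: 0.292
```

```bash
python3 - <<'E'
from h import *
from plant import *
goto(584,-39,200,3.011)
for n,cc in (("scene",(slice(140,260),slice(200,360))),("top",(slice(130,270),slice(270,470)))):
    p=snapshot(n)
    cv2.imwrite(f"pics/{n}4.png",cv2.resize(p["img"][cc][...,::-1],None,fx=4,fy=4,interpolation=cv2.INTER_CUBIC))
E
```

```text
t 13.95 pos [ 566.8 -183.   124.6] th 3.015 tilt -1.0 q [ 0.66  0.92 -0.79  1.74  0.84  0.86  0.93] F [-0.2 -0.7 -1.3] open 0.292
delta [  1.1 145.1 -75.4] turn 0.004
```

View pics/scene4.png

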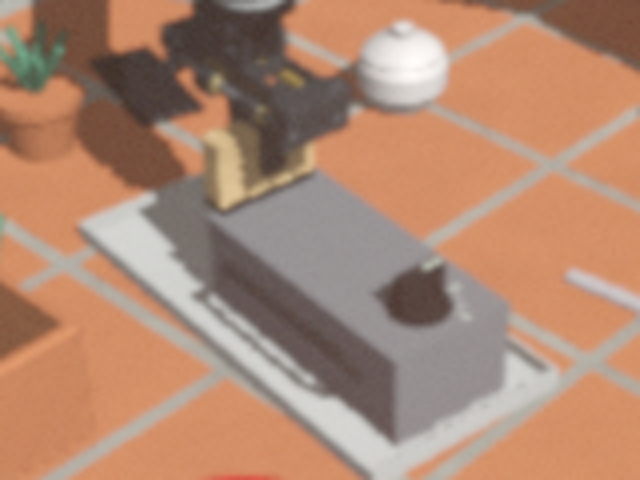

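View pics/top4.png

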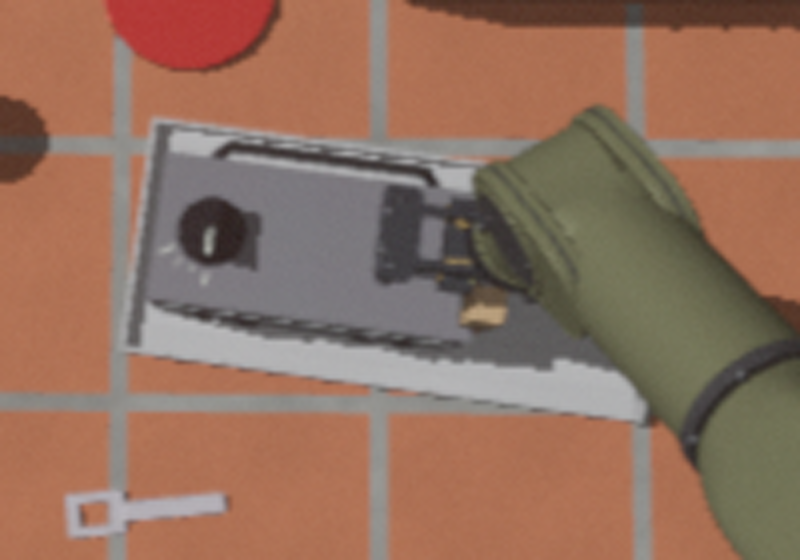

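The top is empty in both views, so I'm lifting and heading back, and will check the chips on the way.

Request:
{"api": "send_rows", "payload": {
  "series": [
    {"grip": 0, "dx": 0, "dy": 0, "dz": -10, "turn": 0},
    {"grip": 0, "dx": 0, "dy": 0, "dz": -25, "turn": 0},
    {"grip": 0, "dx": 0, "dy": 0, "dz": -25, "turn": 0},
    {"grip": 0, "dx": 0, "dy": 15, "dz": -15, "turn": 0},
    {"grip": 0, "dx": 0, "dy": 30, "dz": 0, "turn": 0},
    {"grip": 0, "dx": 0, "dy": 35, "dz": 0, "turn": 0},
    {"grip": 0, "dx": 0, "dy": 35, "dz": 0, "turn": 0},
    {"grip": 0, "dx": 10, "dy": 35, "dz": 0, "turn": 0},
    {"grip": 0, "dx": 20, "dy": 37, "dz": 0, "turn": 0},
    {"grip": 0, "dx": 20, "dy": 37, "dz": 0, "turn": 0},
    {"grip": 0, "dx": 20, "dy": 37, "dz": 0, "turn": 0},
    {"grip": 0, "dx": 20, "dy": 37, "dz": 0, "turn": 0},
    {"grip": 0, "dx": 20, "dy": 37, "dz": 0, "turn": 0},
    {"grip": 0, "dx": 20, "dy": 37, "dz": 0, "turn": -0.08},
    {"grip": 0, "dx": 20, "dy": 25, "dz": 0, "turn": -0.1},
    {"grip": 0, "dx": 10, "dy": 15, "dz": 0, "turn": -0.1},
    {"grip": 0, "dx": 0, "dy": 0, "dz": 0, "turn": -0.1},
    {"grip": 0, "dx": 0, "dy": 0, "dz": 0, "turn": -0.1},
    {"grip": 0, "dx": 0, "dy": 0, "dz": 0, "turn": 0}
  ]
}}

```text
clock: 15.95
tool_pos: [0.4543, 0.2437, 0.1998]
eef_rot: [-0.177, 0.984, 0.0, -0.0]
contact_force: [-0.2, -1.2, -0.8]
opening: 0.295
```

```bash
python3 - <<'E'
from h import *
from plant import *
goto(447.5,319.5,40,3.495)
for n,cc in (("scene",(slice(140,260),slice(200,360))),("top",(slice(130,270),slice(270,470)))):
    p=snapshot(n);w=world(p)
    cv2.imwrite(f"pics/{n}5.png",cv2.resize(p["img"][cc][...,::-1],None,fx=4,fy=4,interpolation=cv2.INTER_CUBIC))
    for r in regions_of(p,"chip1")[:6]: print(n,r["score"],r["extent"],np.median(w[r["pixels"]],0).round(3))
E
```

```text
t 15.95 pos [454.3 243.7 199.8] th 3.497 tilt -1.0 q [-0.03  0.76 -0.94  1.91  0.79  0.9   0.54] F [-0.2 -1.2 -0.8] open 0.295
delta [-20.1  73.3 159.8] turn 0.002
```

View pics/scene5.png

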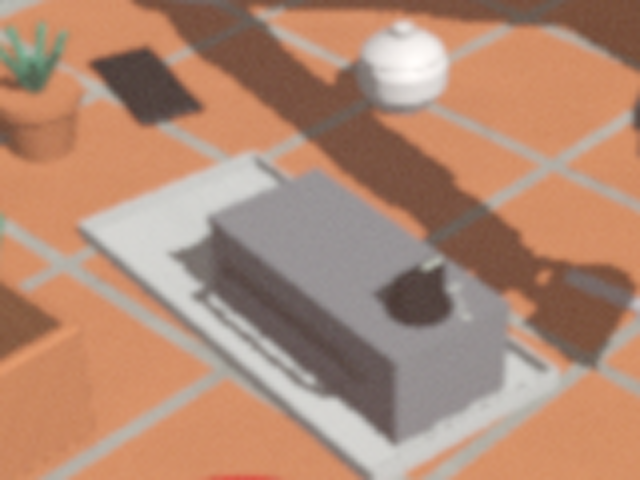

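View pics/top5.png

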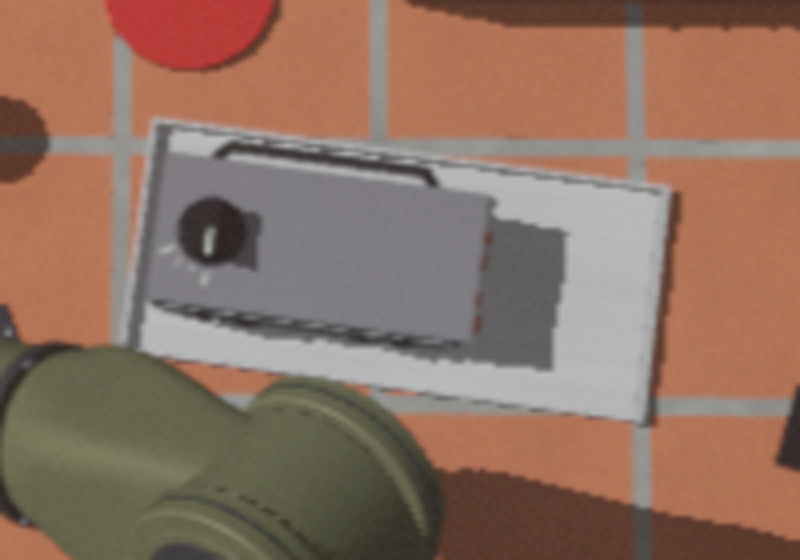

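All four chips show as reddish slivers past the speaker's -y edge, at (475-490,237-325) in the top crop. I'll check their height.

```bash
python3 - <<'E'
from h import *
from plant import *
p=snapshot("top");w=world(p);im=p["img"].astype(int)
m=(im[...,0]-im[...,2]>25);m[:, :385]=0;m[:,398:]=0;m[:182]=0;m[218:]=0
n,l,st,c=cv2.connectedComponentsWithStats(m.astype(np.uint8))
for i in range(1,n): print(st[i],w[l==i].round(3).tolist()[:6])
E
```

```text
[391 189   2   2   3] [[0.601, -0.198, 0.011], [0.601, -0.202, 0.004], [0.597, -0.198, 0.011]]
[391 194   1   1   1] [[0.583, -0.197, 0.016]]
[389 205   1   1   1] [[0.546, -0.19, 0.016]]
[389 209   1   3   3] [[0.533, -0.19, 0.012], [0.529, -0.19, 0.014], [0.526, -0.19, 0.014]]
```

Request:
{"api": "send_rows", "payload": {
  "series": [
    {"grip": 0, "dx": -5, "dy": 20, "dz": 10, "turn": 0},
    {"grip": 0, "dx": -7, "dy": 28, "dz": 20, "turn": 0},
    {"grip": 0, "dx": -8, "dy": 25, "dz": 25, "turn": 0},
    {"grip": 0, "dx": 0, "dy": 0, "dz": 25, "turn": 0},
    {"grip": 0, "dx": 0, "dy": 0, "dz": 25, "turn": 0},
    {"grip": 0, "dx": 0, "dy": 0, "dz": 20, "turn": 0},
    {"grip": 0, "dx": 0, "dy": 0, "dz": 15, "turn": 0},
    {"grip": 0, "dx": 0, "dy": 0, "dz": 8, "turn": 0},
    {"grip": 0, "dx": 0, "dy": 0, "dz": 4, "turn": 0},
    {"grip": 0, "dx": 0, "dy": 0, "dz": 0, "turn": 0},
    {"grip": 0, "dx": 0, "dy": 0, "dz": 0, "turn": 0}
  ]
}}

```text
clock: 17.3
tool_pos: [0.4491, 0.3183, 0.0482]
eef_rot: [-0.176, 0.984, 0.0, 0.001]
contact_force: [0.1, -0.3, -1.5]
opening: 0.29
```

```bash
python3 - <<'E'
from h import *
goto(447.5,319.5,38.5,3.495)
E
```

```text
t 17.3 pos [449.1 318.3  48.2] th 3.495 tilt -1.0 q [-0.28  0.99 -0.73  1.9   1.07  0.7   0.24] F [ 0.1 -0.3 -1.5] open 0.29
delta [1.1 1.7 9.7] turn -0.0
```

The four chips are on the tray floor, with tops at z of about 12 mm. Now I'm setting the block down.

Request:
{"api": "send_rows", "payload": {
  "series": [
    {"grip": 0, "dx": 1, "dy": 2, "dz": 4, "turn": 0},
    {"grip": 0, "dx": 0, "dy": 0, "dz": 3, "turn": 0},
    {"grip": 0, "dx": 0, "dy": 0, "dz": 2, "turn": 0},
    {"grip": 0, "dx": 0, "dy": 0, "dz": 0.5, "turn": 0},
    {"grip": 0, "dx": 0, "dy": 0, "dz": 0, "turn": 0},
    {"grip": 0, "dx": 0, "dy": 0, "dz": 0, "turn": 0}
  ]
}}

```text
clock: 17.9
tool_pos: [0.4471, 0.3196, 0.0386]
eef_rot: [-0.176, 0.984, -0.0, 0.0]
contact_force: [-0.8, -0.9, 5.3]
opening: 0.293
```

Request:
{"api": "send_rows", "payload": {
  "series": [
    {"grip": 0.35, "dx": 0, "dy": 0, "dz": 0, "turn": 0},
    {"grip": 0.45, "dx": 0, "dy": 0, "dz": 0, "turn": 0},
    {"grip": 0.7, "dx": 0, "dy": 0, "dz": 0, "turn": 0},
    {"grip": 1, "dx": 0, "dy": 0, "dz": 0, "turn": 0},
    {"grip": 1, "dx": 0, "dy": 0, "dz": 0, "turn": 0},
    {"grip": 1, "dx": 0, "dy": 0, "dz": 0, "turn": 0},
    {"grip": 1, "dx": 0, "dy": 0, "dz": 0, "turn": 0}
  ]
}}

```text
clock: 18.6
tool_pos: [0.4471, 0.3195, 0.038]
eef_rot: [-0.176, 0.984, -0.0, -0.0]
contact_force: [0.4, -0.2, 0.2]
opening: 0.868
```

Request:
{"api": "send_rows", "payload": {
  "series": [
    {"grip": 1, "dx": 0, "dy": 0, "dz": -8, "turn": 0},
    {"grip": 1, "dx": 0, "dy": 0, "dz": -20, "turn": 0},
    {"grip": 1, "dx": 0, "dy": 0, "dz": -30, "turn": 0},
    {"grip": 1, "dx": 0, "dy": 0, "dz": -30, "turn": 0},
    {"grip": 1, "dx": 0, "dy": 0, "dz": -30, "turn": 0},
    {"grip": 1, "dx": 0, "dy": 0, "dz": -30, "turn": 0},
    {"grip": 1, "dx": 0, "dy": 0, "dz": -20, "turn": 0.1},
    {"grip": 1, "dx": 0, "dy": 0, "dz": -10, "turn": 0.14},
    {"grip": 1, "dx": 0, "dy": 0, "dz": 0, "turn": 0.14},
    {"grip": 1, "dx": 0, "dy": 0, "dz": 0, "turn": 0.1},
    {"grip": 1, "dx": 0, "dy": 0, "dz": 0, "turn": 0}
  ]
}}

```text
clock: 19.7
tool_pos: [0.447, 0.3195, 0.2168]
eef_rot: [0.063, 0.998, 0.0, 0.0]
contact_force: [0.7, 0.1, -0.7]
opening: 0.999
```

```bash
python3 - <<'E'
from h import *
from plant import *
goto(593.5,33.3,200,3.011)
p=snapshot("scene");cc=(slice(140,300),slice(280,480));w=world(p);P=w.reshape(-1,3)
cv2.imwrite(f"pics/s6.png",cv2.resize(p["img"][cc][...,::-1],None,fx=3.5,fy=3.5,interpolation=cv2.INTER_CUBIC))
k=(abs(P[:,0]-.45)<.09)&(abs(P[:,1]-.32)<.09)
T=P[k&(P[:,2]>.074)&(P[:,2]<.09)];print("block",len(T),cv2.minAreaRect((T[:,:2]*1000).astype(np.float32)),np.median(T[:,2]))
E
```

```text
t 19.7 pos [447.  319.5 216.8] th 3.015 tilt -1.0 q [-0.23  0.73 -0.82  1.8   0.66  0.91  0.09] F [ 0.7  0.1 -0.7] open 0.999
delta [-181.5 -265.4   17. ] turn 0.004
block 184 ((448.1755676269531, 323.0763854980469), (102.61477661132812, 26.16126251220703), 19.994657516479492) 0.07975313612162986
```

View pics/s6.png

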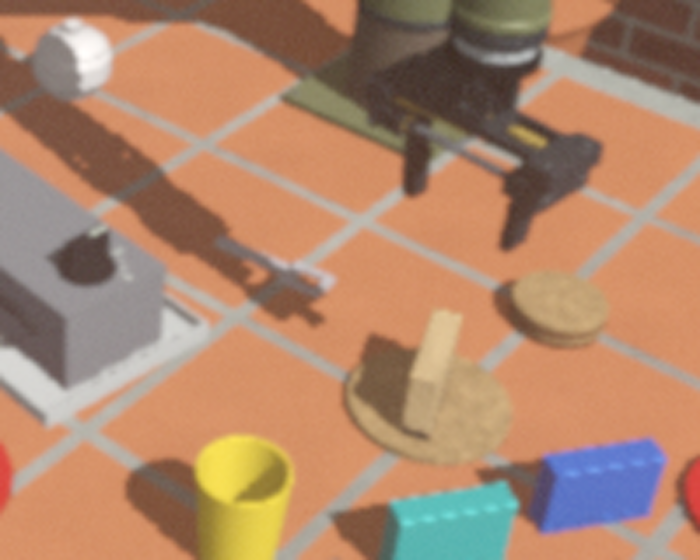

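The block stands upright on the cork trivet at about (435,370). Next is the dial.

Request:
{"api": "send_rows", "payload": {
  "series": [
    {"grip": 1, "dx": -10, "dy": -15, "dz": 0, "turn": 0},
    {"grip": 1, "dx": -20, "dy": -29, "dz": 0, "turn": 0},
    {"grip": 1, "dx": -24, "dy": -35, "dz": 0, "turn": 0},
    {"grip": 1, "dx": -24, "dy": -35, "dz": 0, "turn": 0},
    {"grip": 1, "dx": -24, "dy": -35, "dz": 0, "turn": 0},
    {"grip": 1, "dx": -24, "dy": -35, "dz": 0, "turn": 0},
    {"grip": 1, "dx": -24, "dy": -35, "dz": 0, "turn": 0},
    {"grip": 1, "dx": -20, "dy": -30, "dz": 5, "turn": 0},
    {"grip": 1, "dx": -11.5, "dy": -16.5, "dz": 10, "turn": 0},
    {"grip": 1, "dx": 0, "dy": 0, "dz": 10, "turn": 0},
    {"grip": 1, "dx": 0, "dy": 0, "dz": 15, "turn": 0},
    {"grip": 1, "dx": 0, "dy": 0, "dz": 10, "turn": 0},
    {"grip": 1, "dx": 0, "dy": 0, "dz": 0, "turn": 0},
    {"grip": 1, "dx": 0, "dy": 0, "dz": 0, "turn": 0}
  ]
}}

```text
clock: 21.15
tool_pos: [0.5931, 0.0348, 0.1659]
eef_rot: [0.062, 0.998, 0.0, -0.0]
contact_force: [0.0, 0.1, -0.6]
opening: 0.998
```

```bash
python3 - <<'E'
from h import *
from plant import *
goto(593.6,33.3,108,3.011)
p=snapshot("scene");cc=(slice(150,270),slice(220,380))
cv2.imwrite(f"pics/s7.png",cv2.resize(p["img"][cc][...,::-1],None,fx=4.5,fy=4.5,interpolation=cv2.INTER_CUBIC))
p=snapshot("top");cc=(slice(150,250),slice(270,410));w=world(p);P=w.reshape(-1,3)
cv2.imwrite(f"pics/t7.png",cv2.resize(p["img"][cc][...,::-1],None,fx=5,fy=5,interpolation=cv2.INTER_CUBIC))
E
```

```text
t 21.15 pos [593.1  34.8 165.9] th 3.018 tilt -1.0 q [ 0.3   0.85 -0.8   1.71  0.75  0.91  0.63] F [ 0.   0.1 -0.6] open 0.998
delta [-0.7 -1.5 57.9] turn 0.007
```

View pics/s7.png

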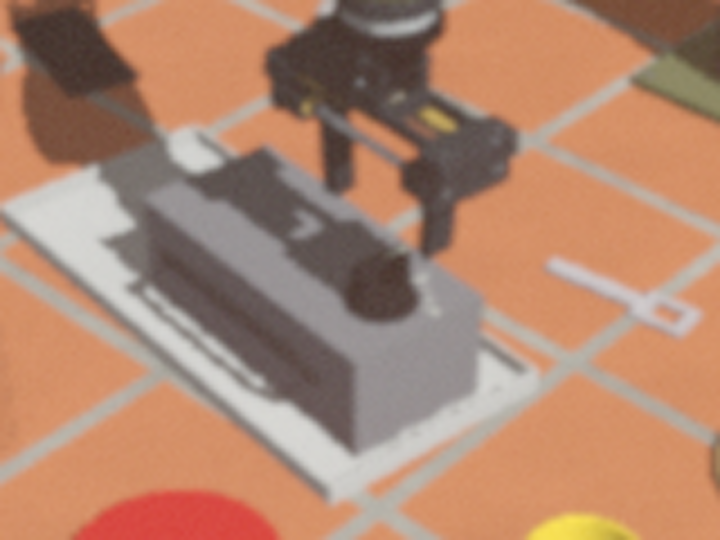

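View pics/t7.png

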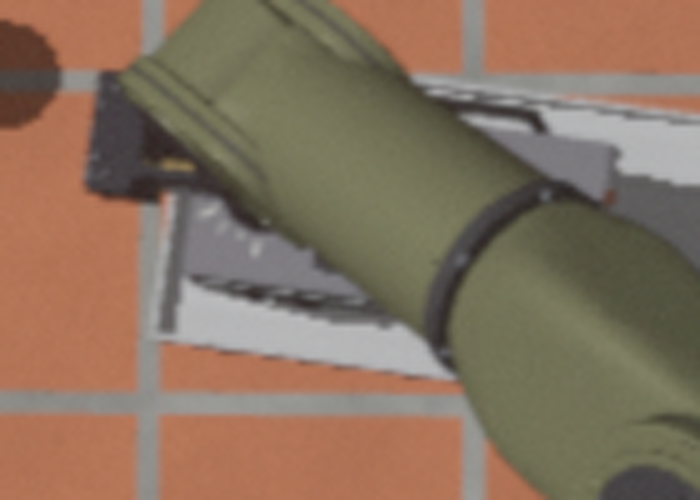

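The fingers straddle the dial bar, so I'm descending to grip it.

Request:
{"api": "send_rows", "payload": {
  "series": [
    {"grip": 1, "dx": 0, "dy": -1.5, "dz": 15, "turn": 0.006},
    {"grip": 1, "dx": 0, "dy": 0, "dz": 15, "turn": 0},
    {"grip": 1, "dx": 0, "dy": 0, "dz": 15, "turn": 0},
    {"grip": 1, "dx": 0, "dy": 0, "dz": 8, "turn": 0},
    {"grip": 1, "dx": 0, "dy": 0, "dz": 4, "turn": 0},
    {"grip": 0.5, "dx": 0, "dy": 0, "dz": 0, "turn": 0},
    {"grip": 0.4, "dx": 0, "dy": 0, "dz": 0, "turn": 0},
    {"grip": 0.3, "dx": 0, "dy": 0, "dz": 0, "turn": 0},
    {"grip": 0.25, "dx": 0, "dy": 0, "dz": 0, "turn": 0},
    {"grip": 0.25, "dx": 0, "dy": 0, "dz": 0, "turn": 0}
  ],
  "force": 30
}}

```text
clock: 22.25
tool_pos: [0.5936, 0.0317, 0.1094]
eef_rot: [0.066, 0.998, 0.0, 0.0]
contact_force: [0.5, 0.6, -0.5]
opening: 0.571
```

```bash
python3 - <<'E'
from h import *
goto(593.6,33.3,108,3.011)
E
```

```text
t 22.25 pos [593.6  31.7 109.4] th 3.009 tilt -1.0 q [ 0.27  0.92 -0.74  1.75  0.84  0.82  0.56] F [ 0.5  0.6 -0.5] open 0.571
delta [0.3 1.6 1.4] turn -0.002
```

Request:
{"api": "send_rows", "payload": {
  "series": [
    {"grip": 0, "dx": 0, "dy": 1.5, "dz": 0, "turn": 0},
    {"grip": 0, "dx": 0, "dy": 0, "dz": 0, "turn": 0},
    {"grip": 0, "dx": 0, "dy": 0, "dz": 0, "turn": 0},
    {"grip": 0, "dx": 0, "dy": 0, "dz": 0, "turn": 0},
    {"grip": 0, "dx": 0, "dy": 0, "dz": 0, "turn": 0},
    {"grip": 0, "dx": 0, "dy": 0, "dz": 0, "turn": 0},
    {"grip": 0, "dx": 0, "dy": 0, "dz": 0, "turn": 0},
    {"grip": 0, "dx": 0, "dy": 0, "dz": 0, "turn": 0},
    {"grip": 0, "dx": 0, "dy": 0, "dz": 0, "turn": 0},
    {"grip": 0, "dx": 0, "dy": 0, "dz": 0, "turn": 0}
  ]
}}

```text
clock: 23.25
tool_pos: [0.5934, 0.0317, 0.109]
eef_rot: [0.067, 0.998, -0.001, -0.0]
contact_force: [-1.2, -5.0, 3.1]
opening: 0.153
```

```bash
python3 - <<'E'
from h import *
from plant import *
goto(593.6,33.3,108,3.011)
print(get_state()["moment"])
E
```

```text
t 23.25 pos [593.4  31.7 109. ] th 3.008 tilt -1.0 q [ 0.27  0.93 -0.74  1.75  0.84  0.82  0.55] F [-1.2 -5.   3.1] open 0.153
delta [0.  1.6 0.9] turn -0.003
[-1.07617137e+00  9.04241176e-02  2.44691053e-04]
```

Request:
{"api": "send_rows", "payload": {
  "series": [
    {"grip": 0, "dx": 0, "dy": -1.6, "dz": 0, "turn": 0},
    {"grip": 0, "dx": 0, "dy": 0, "dz": 0, "turn": 0},
    {"grip": 0, "dx": 0, "dy": 0, "dz": 0, "turn": 0}
  ],
  "force": 45
}}

```text
clock: 23.55
tool_pos: [0.5934, 0.0317, 0.109]
eef_rot: [0.066, 0.998, 0.0, 0.0]
contact_force: [0.3, -4.0, 1.9]
opening: 0.15
```

Request:
{"api": "send_rows", "payload": {
  "series": [
    {"grip": 0, "dx": 0, "dy": 0, "dz": 0, "turn": 0.05},
    {"grip": 0, "dx": 0, "dy": 0, "dz": 0, "turn": 0.07},
    {"grip": 0, "dx": 0, "dy": 0, "dz": 0, "turn": 0.07},
    {"grip": 0, "dx": 0, "dy": 0, "dz": 0, "turn": 0.07},
    {"grip": 0, "dx": 0, "dy": 0, "dz": 0, "turn": 0.07},
    {"grip": 0, "dx": 0, "dy": 0, "dz": 0, "turn": 0.07},
    {"grip": 0, "dx": 0, "dy": 0, "dz": 0, "turn": 0},
    {"grip": 0, "dx": 0, "dy": 0, "dz": 0, "turn": 0}
  ]
}}

```text
clock: 24.35
tool_pos: [0.5935, 0.0318, 0.109]
eef_rot: [0.262, 0.965, 0.0, 0.0]
contact_force: [-0.7, -1.8, 1.8]
opening: 0.156
```

```bash
python3 - <<'E'
from h import *
from plant import *
goto(593.4,31.7,108,3.011-1.05)
print(get_state()["moment"])
p=snapshot("scene");cc=(slice(170,250),slice(260,360))
cv2.imwrite(f"pics/s8.png",cv2.resize(p["img"][cc][...,::-1],None,fx=7,fy=7,interpolation=cv2.INTER_CUBIC))
E
```

```text
t 24.35 pos [593.5  31.8 109. ] th 2.611 tilt -1.0 q [ 0.23  0.9  -0.65  1.75  0.76  0.76  0.23] F [-0.7 -1.8  1.8] open 0.156
delta [-0.  -0.1  1. ] turn 0.65
[-0.53821605 -0.07482612  0.05131363]
```

View pics/s8.png

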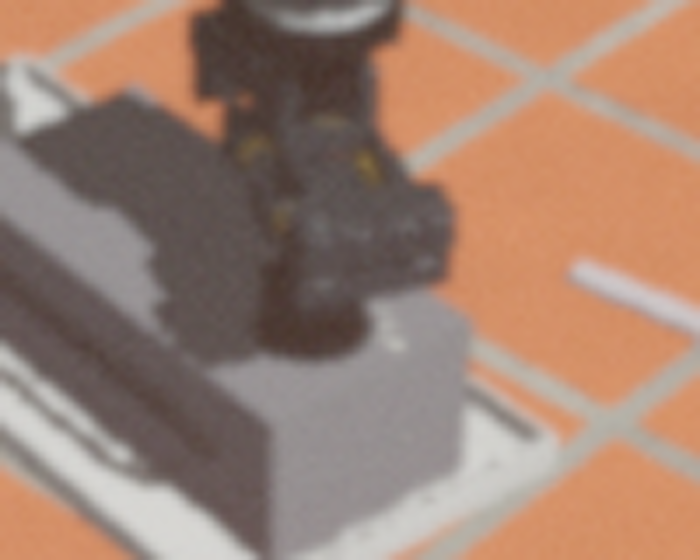

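Request:
{"api": "send_rows", "payload": {
  "series": [
    {"grip": 0, "dx": 0, "dy": 0, "dz": 0, "turn": 0.05},
    {"grip": 0, "dx": 0, "dy": 0, "dz": 0, "turn": 0.07},
    {"grip": 0, "dx": 0, "dy": 0, "dz": 0, "turn": 0.07},
    {"grip": 0, "dx": 0, "dy": 0, "dz": 0, "turn": 0.07},
    {"grip": 0, "dx": 0, "dy": 0, "dz": 0, "turn": 0.07},
    {"grip": 0, "dx": 0, "dy": 0, "dz": 0, "turn": 0.07},
    {"grip": 0, "dx": 0, "dy": 0, "dz": 0, "turn": 0.07},
    {"grip": 0, "dx": 0, "dy": 0, "dz": 0, "turn": 0.07},
    {"grip": 0, "dx": 0, "dy": 0, "dz": 0, "turn": 0.07},
    {"grip": 0, "dx": 0, "dy": 0, "dz": 0, "turn": 0.05},
    {"grip": 0, "dx": 0, "dy": 0, "dz": 0, "turn": 0.02},
    {"grip": 0, "dx": 0, "dy": 0, "dz": 0, "turn": 0},
    {"grip": 0, "dx": 0, "dy": 0, "dz": 0, "turn": 0},
    {"grip": 0, "dx": 0, "dy": 0, "dz": 0, "turn": 0}
  ]
}}

```text
clock: 25.8
tool_pos: [0.5938, 0.032, 0.109]
eef_rot: [0.569, 0.822, 0.001, 0.0]
contact_force: [0.7, -1.0, -0.8]
opening: 0.152
```

```bash
python3 - <<'E'
from h import *
from plant import *
goto(593.4,31.7,108,3.008-1.05)
print(get_state()["moment"])
p=snapshot("scene");cc=(slice(170,250),slice(260,360))
cv2.imwrite(f"pics/s9.png",cv2.resize(p["img"][cc][...,::-1],None,fx=7,fy=7,interpolation=cv2.INTER_CUBIC))
p=snapshot("top");cc=(slice(130,330),slice(170,470))
cv2.imwrite(f"pics/t9.png",cv2.resize(p["img"][cc][...,::-1],None,fx=2.6,fy=2.6,interpolation=cv2.INTER_CUBIC))
E
```

```text
t 25.8 pos [593.8  32.  109. ] th 1.93 tilt -1.0 q [ 0.13  0.86 -0.47  1.76  0.59  0.67 -0.31] F [ 0.7 -1.  -0.8] open 0.152
delta [-0.2 -0.5  1. ] turn -0.028
[-0.25362017 -0.38930095  0.08761838]
```

View pics/s9.png

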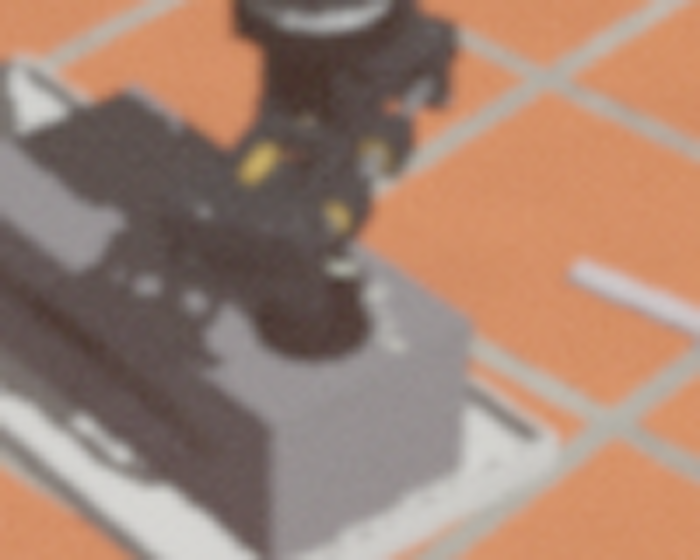

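View pics/t9.png

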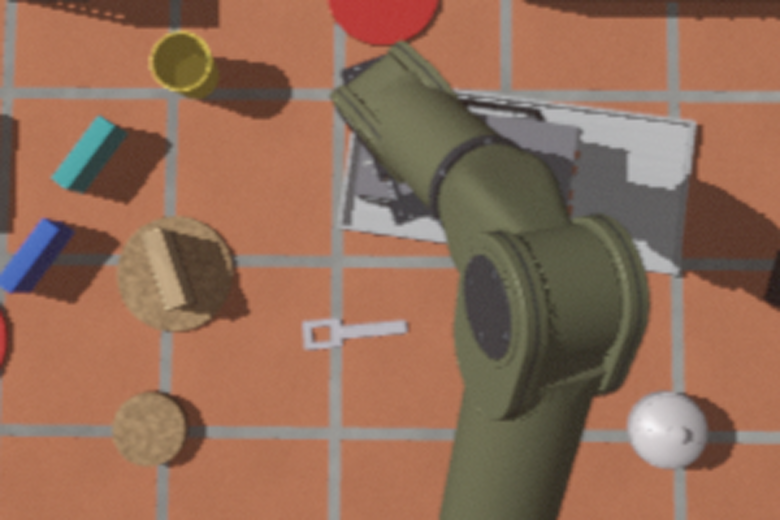

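```bash
python3 - <<'E'
from h import *
from plant import *
p=snapshot("scene")
c=np.array([.5935,.0320]);psi=np.radians(-7.5)
for a in(0,.35,.7,.95,1.05,1.15):
    d=np.pi+psi-a
    row=[]
    for r,z in((.01,.132),(.022,.132),(.034,.095)): 
        uv=proj(p,np.array([c[0]+r*np.cos(d),c[1]+r*np.sin(d),z])); row.append(((uv-[260,170])*7).round(0).tolist())
    print(a,row)
w=world(p);im=p["img"].astype(int)
m=(im.min(-1)>135);m[:,:300]=0;m[:,320:]=0;m[:202]=0;m[222:]=0
for v,u in np.argwhere(m): print((u-260)*7,(v-170)*7,im[v,u],w[v,u].round(3))
E
```

```text
0 [[325.0, 250.0], [345.0, 240.0], [363.0, 294.0]]
0.35 [[328.0, 254.0], [353.0, 249.0], [376.0, 308.0]]
0.7 [[330.0, 258.0], [356.0, 259.0], [381.0, 323.0]]
0.95 [[329.0, 262.0], [355.0, 266.0], [379.0, 334.0]]
1.05 [[328.0, 263.0], [353.0, 269.0], [377.0, 339.0]]
1.15 [[328.0, 264.0], [351.0, 271.0], [374.0, 343.0]]
357 245 [164 143 138] [0.531 0.006 0.093]
357 252 [153 146 144] [0.538 0.013 0.096]
364 252 [161 146 144] [0.535 0.015 0.096]
371 252 [172 145 136] [0.53  0.015 0.093]
350 259 [148 147 140] [0.571 0.038 0.123]
357 259 [146 142 141] [0.541 0.016 0.095]
364 259 [150 142 143] [1.401 0.769 0.942]
371 259 [157 146 146] [0.535 0.019 0.093]
378 259 [170 148 143] [0.534 0.023 0.095]
336 266 [160 160 149] [0.592 0.048 0.135]
343 266 [163 164 153] [0.588 0.048 0.133]
350 266 [154 153 143] [0.588 0.053 0.135]
371 266 [150 145 146] [0.537 0.022 0.092]
378 266 [155 147 147] [0.538 0.027 0.095]
385 266 [163 149 147] [0.538 0.031 0.097]
392 266 [171 144 138] [0.531 0.029 0.092]
371 273 [149 143 145] [0.545 0.028 0.095]
378 273 [156 151 151] [0.541 0.029 0.094]
385 273 [155 150 150] [0
[... 3055 characters left out ...]
148 149] [0.588 0.067 0.095]
378 350 [155 152 151] [0.587 0.07  0.096]
385 350 [157 154 154] [0.583 0.071 0.094]
392 350 [164 160 158] [0.582 0.074 0.095]
399 350 [161 155 155] [0.584 0.08  0.099]
406 350 [154 147 149] [0.578 0.079 0.096]
413 350 [152 148 146] [0.575 0.081 0.095]
350 357 [144 138 137] [0.598 0.063 0.094]
357 357 [151 144 145] [0.598 0.067 0.097]
364 357 [153 147 147] [0.593 0.067 0.093]
371 357 [156 151 153] [0.593 0.071 0.096]
378 357 [154 148 149] [0.59  0.072 0.095]
385 357 [154 148 148] [0.586 0.074 0.093]
392 357 [153 148 148] [0.586 0.078 0.095]
399 357 [151 145 146] [0.584 0.08  0.095]
406 357 [151 147 147] [0.582 0.082 0.095]
413 357 [149 142 143] [0.577 0.082 0.092]
```

The white line on the bar shows at (336-350,266) in the crop, which matches the projection for about 1.05 rad. The tool turned 1.08 rad with the grip steady. Handing in.

```bash
python3 -c "
from plant import *
print(finish_job())"
```

```text
the job is handed in; nothing more can be done
None
```

I wiped the four chips off the speaker into the tray, put the block back on the cork trivet and let go of it. I then turned the dial clockwise to the third click and handed the job in at about 26 s, still gripping the dial with a commanded 45 N.

What my last checks showed:
- **Chips:** all four lay on the tray floor next to the speaker's -y face, with tops at about 11–16 mm where the floor plus chip height should be 12 mm. They were partly hidden by the speaker's edge, so I saw only slivers of them, and the trained network did not report them there.
- **Block:** it stood upright on the trivet, within about 2 mm of where it started.
- **Dial:** the tool turned 1.08 rad against 1.05 for the third click, with the jaw opening steady. The spring was pushing back at about 0.09 N m, a little above the 0.06 given for that click. The white line sits where I would expect it at about 1.05 rad; the view is coarse, so this rules out the first two clicks but is not exact.
- **Other things on the table:** I touched nothing else. I checked this only by eye in the last pictures.

The two cameras disagreed by about 4 mm in y. I averaged them, and contact with the dial moved my estimate of its position by a further 1.6 mm.

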